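# Clamp a relay base in the bench screw press

### The arm

A 6-joint arm with a two-finger parallel gripper is mounted at the origin on the work surface. World frame = base frame: x ahead of the robot, y to its left, z up, the work surface at z = 0. Lengths are in m, angles in rad, forces in N, time in s.
With the tool pointing down it reaches from about 0.325 to 0.9 m from the base axis. Payload 3.5 kg.
Tool frame: the origin (TCP) lies midway between the tips of the shut fingers; the grasp point (between the pads) lies 19 mm behind it; z points along the fingers, y is the line along which they close (so a half turn about z gives the same grasp; the last joint's range is limited). The gripper opens to 85 mm and grips with 20 to 120 N. Pads are 22 mm wide; open, the fingers measure 114 mm over their backs; the gripper's body (76 mm by 85 mm) begins 54 mm behind the grasp point. The pads swing forward as they close: fully open they stand 13 mm farther back than shut.
Start: joints at [-1.263, 0.276, -0.026, 1.268, 0, 1.467], TCP at [0.25, -0.573, 0.231] pointing down, gripper open.
Joint ranges: [-3.12, 3.12], [-0.85, 1.88], [-1.08, 1.24], [-1.95, 2.15], [-1.57, 1.53], [-3.14, 3.14]. Speed limits (rad/s): [2.57, 2.57, 3.14, 3.14, 3.14, 3.14].

### API

Orientations are given as [roll, pitch, yaw] about the fixed x, y, z axes, in that order (R = Rz(yaw) Ry(pitch) Rx(roll)).
In Python, from rig import manip gives the robot as it stands. The module is installed in compiled form; this text tells all that it offers.
- The arm moves only by the tool carry_out, never from a script. Its argument "steps" is a list of rows, each a list of 4 numbers: the shift along the tool's x, y, z in units of 40 mm (1.0 is 40 mm), then the turn about the tool's z in units of 5 degrees (1.0 is 5 degrees). In form: [[dx, dy, dz, twist], ...]. A call has 1 to 20 rows; each row is the pose to reach, as a shift and turn from the pose commanded when the call began, along the tool's axes at that moment; what a row does not reach only later rows make up. A row lasts 1/10 s, in which the tool goes at most 50 mm and 8.59 degrees, less where a joint would pass 70% of its speed; a pose out of reach is approached as far as the arm can. A call with a gripper value outside its range is refused whole. "claw" is the gripper's target within -1 to 1 (fully open at 1, half-way at 0, shut at -1), set as the call begins (left out, the last holds). The fingers move at their own pace and stop on an object; "newtons" is the grip in N (left out, the last holds). Time passes only in rows, so rows that repeat a pose let the fingers close. It gives the time, the measured TCP pose, the force, the opening and the grip force at its end, in the units of the state.
- manip.sense(): the state, without advancing time (a new reading comes with each control period).
- manip.camera(name): name is "scene" or "top" or "wrist"; returns a dict with "image" (480x640x3 uint8, red, green, blue), "vfov" (degrees; the focal length in pixels is half the picture's height over the tangent of half this angle, whatever the lens; pixels are square), "cx", "cy" (the principal point, pixels), "D" ([k1, k2, p1, p2, k3] as OpenCV has them; the pictures are not rectified), "eye" and "orientation" of the camera in the world; the wrist camera has in their place "T_tool_cam" (4x4, takes a point from camera to tool coordinates, whose origin is the TCP and whose axes are the flange's). Camera axes: x right, y down, z forward; pixel columns grow to the right and rows downward; lengths in m; the calibration is good to about 2 mm. A picture is of the moment at which its call begins: read the wrist's pose just before it. There is no depth.
- manip.close_job(): hands the job in; it is judged then, once.
The state is a dict: "clock": time; "q": joint angles; "joint_velocities": joint speeds; "joint_torque": joint torques, N m; "ee_pos": TCP position; "tcp_rot": TCP orientation; "force": force on the tool from outside, world axes, zero at the start; "moment": the same for the moment, N m; "opening": finger opening in m; "grip_force": force on a finger pad.
Only numpy, scipy, OpenCV 4.12 (cv2) and the standard library are available. Lean on these libraries where they do the work, as an engineer would, in place of code of your own. Each camera call takes 0.05 s, during which the arm holds its last target. There are 200 camera calls.

### The job

Unfold the red crank grip of the bench press until it stands fully upright against its stop, then crank the press down until its rubber foot holds the worn relay base firmly where it stands. Go by feel: nip it tight but do not over-tighten, as the moulding is brittle. Leave the base clamped, the grip upright and the other things on the bench where they lie.

Things in the scene. Friction and masses are not known exactly. Their poses are not given: they have to be found in the camera images.
- press: small green bench screw press, bolted down: bed 130 x 210 x 20 mm, two 22 mm columns 86 mm left and right of the middle, crosshead with its top 140 mm up (brass nut and column nuts on it to 150 mm). Origin: centre of the bed's underside, on the vertical screw axis; x is the throat's open direction, y runs from column to column
- hinge_pin (a point): middle of the hinge pin at the outer end of the crank arm, 70 mm from the screw axis; the arm (18 mm wide, its top 13 mm below the pin) sits on top of the screw, 178 mm or more above the bench. The pin is level and square to the arm. It goes round and sinks with the screw
- grip_mid (a point): middle of the red grip, 48 mm from the hinge pin. The grip is a 23 mm thick sleeve reaching from 16 to 80 mm from the pin and spins freely about its own length, so it can be held without turning the hand while cranking
- folding_grip (a joint): fold of the red grip, rad: 0 = folded flat, lying inward over the arm towards the screw axis; 1.571 = upright against its stop (working position). It swings up in the vertical plane of the arm. Stiff hinge (0.14 N m), stays where it is left
- crank (a joint): turn of the screw and crank, rad, growing clockwise as seen from above, which lowers the ram 24 mm a turn; it can be wound on to 8.2. Running free it takes about 6 N at the grip (0.42 N m) and it stays where it is left. Once the foot bears, each 18 N of clamping force adds about 1 N at the grip, and each further 0.1 rad adds about 25 N of clamping force
- ram: steel guide plate 44 x 206 x 14 mm sliding on the columns, carrying the round 48 mm rubber-faced foot on the screw axis. Origin: centre of the plate's underside. The foot's face hangs 12 to 20 mm below the origin (its screwed stem is set differently each time and is not measured)
- relay_base: worn grey moulded relay base, 62 x 104 x 22 mm with a flat raised deck 50 x 56 mm in its middle, 34 mm tall in all, brass terminal screws at both ends; it stands loose on the bed under the foot. Origin: centre of its underside. Held firmly means 30 to 90 N from the foot on the deck; above 120 N the brittle moulding cracks
- contact_finger: copper contact finger, 72 x 16 x 8 mm, lying on the bench near the press; bystander. Origin: centre of its underside
- burnisher: contact burnisher with a cork handle, 150 mm long, 22 mm thick, lying on the bench; bystander. Origin: under the front end of the handle, on the bench
- bobbin: brass coil bobbin standing on the bench, 38 mm across, 42 mm tall; bystander. Origin: centre of its underside
There are look-alikes about, which are no part of the job. Of the things shaped like the relay_base, the grey one is meant.

How it is judged:
By the outcome, as a careful person would: the job done as asked, in the order asked, and still so for the second after the job is handed in, with the robot touching nothing.
It also fails if it takes over 72 s, if anything falls off the work surface, if the arm or the gripper's body presses on something with over 40 N, if the wrist force passes 120 N, or if a joint passes its speed limit or range.

## Working session

There is one attempt and no reset: what is moved stays moved. The work goes in short steps, Python scripts to look and compute and a tool call to move; the robot and the scene stay as the last step left them, time stands still between calls to the robot, and variables do not carry over. Pictures are saved under pics/ and viewed, at most 10 in all, crops included, and the job is handed in when it is done.

Besides the shell and the picture viewer there is one more tool, called after ">>>" as name(argument=value, ...) on one line, values as JSON. carry_out: Moves the arm, as the interface text tells. Its arguments: {"type":"object","properties":{"steps":{"type":"array"},"claw":{"type":"number"},"newtons":{"type":"number"}},"required":["steps"]}

```bash
mkdir -p pics; cat > h.py <<'E'
import numpy as np, cv2
from rig import manip
from scipy.spatial.transform import Rotation as R
def shot(n,f):
    s=manip.sense(); c=manip.camera(n); cv2.imwrite('pics/'+f,c['image'][:,:,::-1]); 
    c['s']=s; return c
def Kc(c):
    f=240/np.tan(np.radians(c['vfov'])/2); return np.array([[f,0,c['cx']],[0,f,c['cy']],[0,0,1.]])
E
python3 - <<'E'
from h import *
print(manip.sense())
for n in ('scene','top'):
    c=shot(n,n+'0.png'); print({k:v for k,v in c.items() if k not in('image','s')})
E
```

```text
{'clock': 0.0, 'q': array([-1.26339397e+00,  2.77170634e-01, -2.78800350e-02,  1.26798247e+00,
       -1.69968643e-05,  1.46740491e+00]), 'joint_velocities': array([-0.00035587,  0.00056917, -0.00112442,  0.00079354, -0.00085987,
        0.00100949]), 'joint_torque': array([-1.12186841e-03, -4.45511448e+01,  2.95199704e+01,  1.63983955e-02,
       -2.32717048e-04, -7.97397860e-06]), 'ee_pos': array([ 0.24934279, -0.57226876,  0.23013672]), 'tcp_rot': array([-3.13936603e+00, -2.13949323e-04,  4.10793558e-01]), 'force': array([-0.56546635,  0.11467353,  0.08586859]), 'moment': array([-0.01105899,  0.02464631,  0.02155452]), 'grip_force': 0.0, 'opening': 0.08570336859810658}
{'vfov': 50.93819504128699, 'cx': 329.74867522689505, 'cy': 249.20060215085437, 'D': array([0.02526067, 0.        , 0.        , 0.        , 0.        ]), 'eye': array([1.02917299, 0.08604427, 0.84559492]), 'orientation': array([-2.55360746,  0.00723403,  1.63017028])}
{'vfov': 42.765174914393775, 'cx': 309.3022287008725, 'cy': 238.63329034146545, 'D': array([-0.1512226,  0.       ,  0.       ,  0.       ,  0.       ]), 'eye': array([0.36481599, 0.01861685, 1.25161651]), 'orientation': array([-2.97227232e+00,  9.78377868e-04, -1.54678565e+00])}
```

View pics/scene0.png

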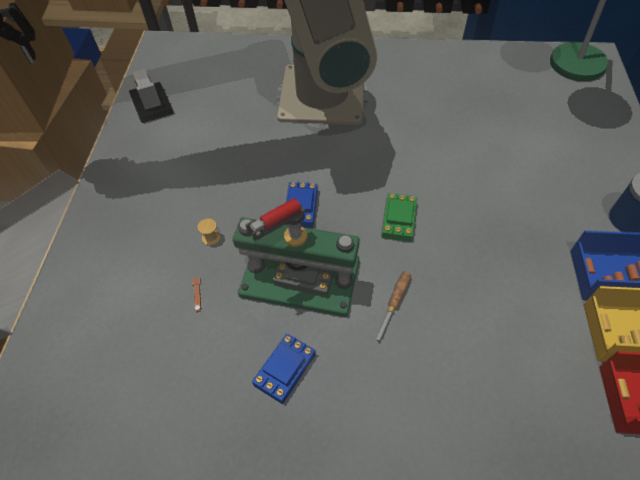

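View pics/top0.png

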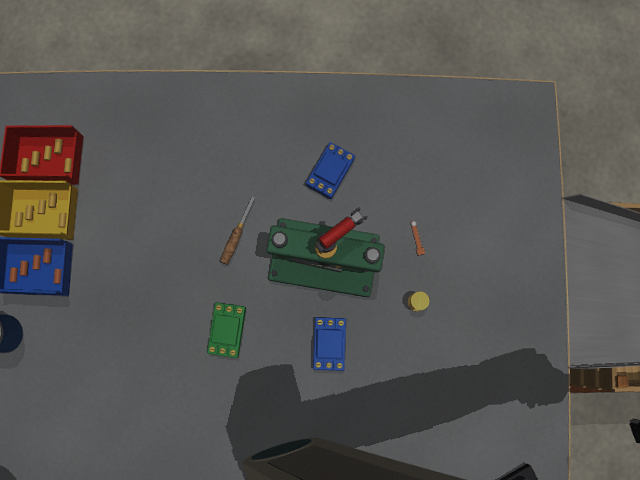

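The scene view shows the press with its red grip from about (255,228) to (300,207), and a grey base in the throat near (303,275). Blue look-alikes are at (300,203) and (285,367), and a green one at (400,215). In the top view the hinge is near (358,213) and the grip's free end near (323,243). The grey base under the foot is the right one. I'll check it in one close crop.

```bash
python3 - <<'E'
import cv2,numpy as np
a=cv2.imread('pics/scene0.png')[180:320,225:375]; b=cv2.imread('pics/top0.png')[195:305,255:395]
a=cv2.resize(a,(400,373),interpolation=cv2.INTER_CUBIC)
b=cv2.resize(b,(400,314),interpolation=cv2.INTER_CUBIC)
b=np.vstack([b,np.zeros((59,400,3),np.uint8)])
cv2.imwrite('pics/crop1.png',np.hstack([a,b]))
E
```

```text
(no output)
```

View pics/crop1.png

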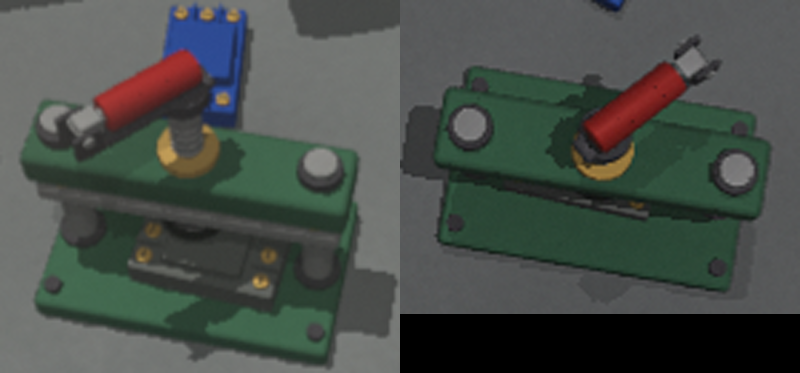

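The crop shows the grey base under the foot, with brass screws at both ends and a raised deck. The hinge fork is at about crop (82,130) in the scene view and (295,62) in the top view. Now I'll triangulate.

```bash
cat >> h.py <<'E'
def ray(c,uv):
    p=cv2.undistortPoints(np.array([[uv]],float),Kc(c),c['D'])[0,0]
    d=R.from_euler('xyz',c['orientation']).apply([*p,1]); return c['eye'],d/np.linalg.norm(d)
def atz(c,uv,z):
    e,d=ray(c,uv); return e+d*(z-e[2])/d[2]
def tri(c1,u1,c2,u2):
    a,d=ray(c1,u1); b,e=ray(c2,u2)
    s=np.linalg.lstsq(np.c_[d,-e],b-a,rcond=None)[0]; p,q=a+s[0]*d,b+s[1]*e
    return (p+q)/2,np.linalg.norm(p-q)
E
python3 - <<'E'
from h import *
S=manip.camera('scene');T=manip.camera('top')
sc=lambda x,y:(225+x/2.667,180+y/2.667); tc=lambda x,y:(255+x/2.857,195+y/2.857)
np.set_printoptions(precision=4,suppress=True)
for n,a,b,z in [('colR(-y)',(57,120),(337,170),.15),('colL',(320,165),(70,127),.15),('pin',(80,130),(295,62),.19),('gripnear',(105,113),(267,80),.19),('gripend',(192,68),(198,137),.19)]:
    print(n,tri(S,sc(*a),T,tc(*b)),atz(S,sc(*a),z),atz(T,tc(*b),z))
E
```

```text
colR(-y) (array([ 0.5262, -0.0918,  0.1523]), np.float64(0.00027765939724921706)) [ 0.5245 -0.0923  0.15  ] [ 0.5266 -0.0922  0.15  ]
colL (array([0.5503, 0.0783, 0.1498]), np.float64(0.0004108626039331613)) [0.5504 0.0781 0.15  ] [0.5503 0.0785 0.15  ]
pin (array([ 0.5815, -0.0597,  0.2197]), np.float64(0.0006820950404917842)) [ 0.5602 -0.067   0.19  ] [ 0.5877 -0.0617  0.19  ]
gripnear (array([ 0.5699, -0.0447,  0.2218]), np.float64(0.004339501840423861)) [ 0.5467 -0.0536  0.19  ] [ 0.5759 -0.0444  0.19  ]
gripend (array([ 0.5339, -0.0008,  0.2212]), np.float64(0.0020667701608014866)) [ 0.5091 -0.0041  0.19  ] [ 0.5392 -0.0025  0.19  ]
```

The column spacing (172 mm) and pin radius (69 mm) check out. The axis is at about (0.538,-0.007), the pin at about (0.582,-0.060,0.22), and the grip is flat at z≈0.221. I'll move to hover above the grip with the tool's x along the arm.

>>> carry_out(steps=[[0,0,-1.25,0],[0,0,-1.75,-1],[12.4,-9.5,-1.75,-21.2],[12.4,-9.5,-1.75,-21.2],[12.4,-9.5,-1.75,-21.2],[12.4,-9.5,-1.75,-21.2],[12.4,-9.5,-1.75,-21.2],[12.4,-9.5,-1.75,-21.2],[12.4,-9.5,-1.75,-21.2],[12.4,-9.5,-1.75,-21.2],[12.4,-9.5,-1.75,-21.2],[12.4,-9.5,-1.75,-21.2],[12.4,-9.5,-1.75,-21.2],[12.4,-9.5,-1.75,-21.2],[12.4,-9.5,-1.75,-21.2],[12.4,-9.5,-1.75,-21.2],[12.4,-9.5,-1.75,-21.2],[12.4,-9.5,-1.75,-21.2],[12.4,-9.5,-1.75,-21.2]], claw=0.2)

```text
clock: 2.1
ee_pos: [0.552, -0.0277, 0.3013]
tcp_rot: [-3.141, -0.0, 2.259]
force: [0.5, -0.4, 0.1]
opening: 0.0511
grip_force: 0.0
```

```bash
python3 - <<'E'
from h import *
c=shot('wrist','w1.png'); s=c['s']; print(s['clock'],s['ee_pos'],s['tcp_rot'],s['q'],s['opening'],s['force']); print(c['T_tool_cam'],c['vfov'],c['cx'],c['cy'],c['D'])
E
```

```text
2.1 [ 0.55203732 -0.02767001  0.30132036] [-3.14130711e+00 -2.56909443e-05  2.25895258e+00] [-1.66936072e-01  1.19300918e-01 -7.25167227e-02  1.37918543e+00
 -1.98625246e-04  7.15704021e-01] 0.051066853023614384 [ 0.50599317 -0.38174123  0.12929443]
[[-1.80729344e-04 -9.63545038e-01 -2.67546120e-01  6.71297535e-02]
 [ 9.99999970e-01 -1.29504650e-04 -2.09107036e-04  4.22808951e-04]
 [ 1.66835580e-04 -2.67546150e-01  9.63545033e-01 -1.43404328e-01]
 [ 0.00000000e+00  0.00000000e+00  0.00000000e+00  1.00000000e+00]] 68.07155765424073 325.36870864050684 243.03286808696743 [-0.02192751  0.          0.          0.          0.        ]
```

View pics/w1.png

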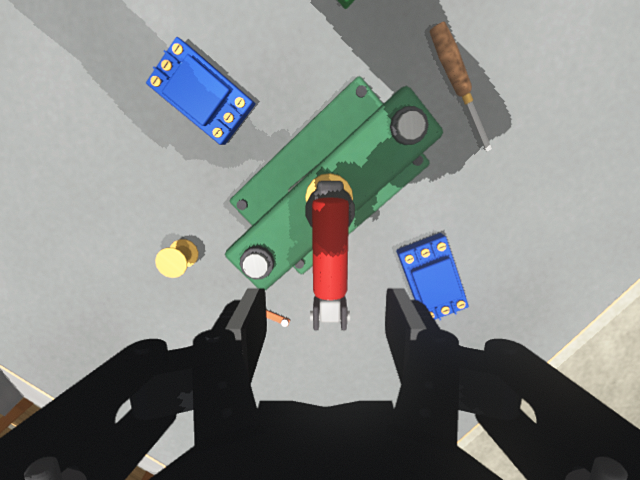

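The wrist picture shows the grip aligned with tool x (column ~330). The pin is at (330,314), the free end at (331,202), and the column nuts at (409,125) and (256,264). I'll refine from these.

```bash
python3 - <<'E'
from h import *
np.set_printoptions(precision=4,suppress=True)
c=manip.camera('wrist');s=manip.sense()
Tw=np.eye(4);Tw[:3,:3]=R.from_euler('xyz',s['tcp_rot']).as_matrix();Tw[:3,3]=s['ee_pos'];M=Tw@c['T_tool_cam']
c['eye']=M[:3,3];c['orientation']=R.from_matrix(M[:3,:3]).as_euler('xyz')
P={n:atz(c,u,z) for n,u,z in [('cL',(409,125),.15),('cR',(256,264),.15),('pin',(330,314),.22),('end',(331,202),.225)]}
for n,p in P.items(): print(n,p,'tool',Tw[:3,:3].T@(p-Tw[:3,3]))
ax=(P['cL']+P['cR'])/2; print(ax, np.linalg.norm(P['cL']-P['cR']),'r',np.linalg.norm((P['pin']-ax)[:2]),np.degrees(np.arctan2(*(P['pin']-ax)[1::-1])))
E
```

```text
cL [0.5514 0.0781 0.15  ] tool [0.0822 0.0665 0.1514]
cR [ 0.527  -0.0921  0.15  ] tool [-0.0338 -0.0604  0.1514]
pin [ 0.5845 -0.0613  0.22  ] tool [-0.0466  0.0036  0.0814]
end [0.5345 0.     0.225 ] tool [0.0326 0.0039 0.0764]
[ 0.5392 -0.007   0.15  ] 0.17194998073122408 r 0.07073093462731406 -50.13202976749163
```

>>> carry_out(steps=[[-0.07,0.09,0.8,0],[-0.07,0.09,1.6,0],[-0.07,0.09,2.2,0],[-0.07,0.09,2.45,0],[-0.07,0.09,2.45,0],[-0.07,0.09,2.45,0]])

```text
clock: 2.8
ee_pos: [0.5578, -0.0268, 0.2045]
tcp_rot: [3.141, 0.001, 2.26]
force: [0.7, -0.2, 0.2]
opening: 0.0517
grip_force: 0.0
```

>>> carry_out(steps=[[0,0,0,0],[0,0,0,0],[0,0,0,0],[0,0,0,0],[0,0,0,0],[0,0,0,0],[0,0,0,0]], claw=-1, newtons=30)

```text
clock: 3.5
ee_pos: [0.5566, -0.0278, 0.2047]
tcp_rot: [-3.139, 0.003, 2.26]
force: [-3.6, -4.1, 3.3]
opening: 0.0222
grip_force: 29.1
```

>>> carry_out(steps=[[-0.008,-0.02,-0.131,0],[-0.032,-0.03,-0.26,0],[-0.071,-0.03,-0.385,0],[-0.126,-0.03,-0.505,0],[-0.194,-0.03,-0.617,0],[-0.276,-0.03,-0.719,0],[-0.37,-0.03,-0.811,0],[-0.474,-0.03,-0.891,0],[-0.587,-0.03,-0.958,0],[-0.707,-0.03,-1.01,0],[-0.833,-0.03,-1.047,0],[-0.963,-0.03,-1.069,0],[-0.963,-0.03,-1.069,0],[-0.963,-0.03,-1.069,0]])

```text
clock: 4.9
ee_pos: [0.579, -0.0556, 0.247]
tcp_rot: [-3.141, -0.004, 2.262]
force: [-7.3, 3.8, -3.8]
opening: 0.0216
grip_force: 29.6
```

>>> carry_out(steps=[[-0.04,0,-0.004,0],[-0.08,0,-0.006,0],[-0.12,0,-0.006,0],[-0.12,0,-0.006,0],[-0.12,0,-0.006,0]])

```text
clock: 5.4
ee_pos: [0.5815, -0.0587, 0.2477]
tcp_rot: [-3.141, -0.005, 2.262]
force: [-9.2, 6.1, -0.6]
opening: 0.0213
grip_force: 29.3
```

>>> carry_out(steps=[[-0.05,0,0,0],[-0.1,0,0,0],[-0.1,0,0,0],[-0.1,0,0,0]])

```text
clock: 5.8
ee_pos: [0.5838, -0.0616, 0.2479]
tcp_rot: [-3.141, -0.006, 2.262]
force: [-9.8, 6.4, 1.0]
opening: 0.021
grip_force: 29.2
```

>>> carry_out(steps=[[-0.05,0,0,0],[-0.1,0,0,0],[-0.1,0,0,0],[-0.1,0,0,0]])

```text
clock: 6.2
ee_pos: [0.5862, -0.0644, 0.2478]
tcp_rot: [-3.141, -0.007, 2.262]
force: [-9.9, 6.3, 0.5]
opening: 0.0201
grip_force: 31.0
```

```bash
python3 - <<'E'
from h import *
a=shot('scene','s2.png')['image'][140:260,225:345]; b=shot('wrist','w2.png')['image']
a=cv2.resize(a[:,:,::-1],(400,400),interpolation=cv2.INTER_CUBIC); b=cv2.resize(b[200:420,220:440,::-1],(400,400),interpolation=cv2.INTER_CUBIC)
cv2.imwrite('pics/c2.png',np.hstack([a,b]))
E
```

```text
(no output)
```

View pics/c2.png

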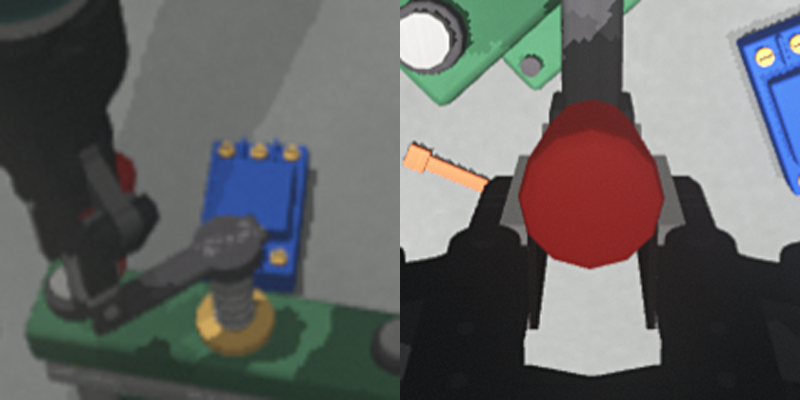

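The pictures show the grip nearly vertical with its top at about wrist pixel (324,302), sitting slightly forward in the pads. So the pads slid after the stop was met. I'll check the top against the pin.

```bash
cat >> h.py <<'E'
def wcam():
    s=manip.sense(); c=manip.camera('wrist')
    Tw=np.eye(4);Tw[:3,:3]=R.from_euler('xyz',s['tcp_rot']).as_matrix();Tw[:3,3]=s['ee_pos'];M=Tw@c['T_tool_cam']
    c['eye']=M[:3,3];c['orientation']=R.from_matrix(M[:3,:3]).as_euler('xyz'); c['Tw']=Tw; return c
E
python3 - <<'E'
from h import *
np.set_printoptions(precision=4,suppress=True)
c=wcam();Tw=c['Tw'];im=c['image'].astype(int)
m=(im[...,0]>90)&(im[...,1]<60)&(im[...,2]<60); m[:220]=0;m[400:]=0
v,u=np.where(m); print(u.min(),u.max(),v.min(),v.max())
uv=((u.min()+u.max())/2, v.max()-(u.max()-u.min())/2)
for q in (uv,(324.5,302)):
  p=atz(c,q,.30); print(q,p,'tool',Tw[:3,:3].T@(p-Tw[:3,3]),'rel pin inward',(p-[.584,-.061,.22])[:2]@[-.636,.772])
E
```

```text
228 364 255 347
(np.float64(296.0), np.float64(279.0)) [ 0.5605 -0.0454  0.3   ] tool [ 0.0315 -0.0077 -0.0519] rel pin inward 0.02700976885356114
(324.5, 302) [ 0.5709 -0.0457  0.3   ] tool [ 0.0246  0.0002 -0.052 ] rel pin inward 0.020161038161269195
```

The grip's top is still about 15–20 mm inward of the pin, and the opening has shrunk. The pads slid outward over the grip before it reached the stop, so I'll regrip centred and tighter.

>>> carry_out(steps=[[0,0,0,0],[0,0,0,0],[0,0,0,0],[0.2,0,-0.1,0],[0.4,0,-0.15,0],[0.4,0,-0.15,0],[0.4,0,-0.15,0]], claw=-0.1)

```text
clock: 7.05
ee_pos: [0.5786, -0.0542, 0.2526]
tcp_rot: [3.141, 0.001, 2.261]
force: [0.2, -0.4, 0.1]
opening: 0.0384
grip_force: 0.0
```

```bash
python3 - <<'E'
from h import *
np.set_printoptions(precision=4,suppress=True)
c=wcam();print(c['Tw'][:3,3],manip.sense()['force'],manip.sense()['opening'])
a=cv2.resize(c['image'][180:420,200:460,::-1],(650,600),interpolation=cv2.INTER_CUBIC)
cv2.imwrite('pics/c3.png',a)
E
```

```text
[ 0.5786 -0.0542  0.2526] [ 0.5155 -0.6347 -0.1164] 0.03858165336120503
```

View pics/c3.png

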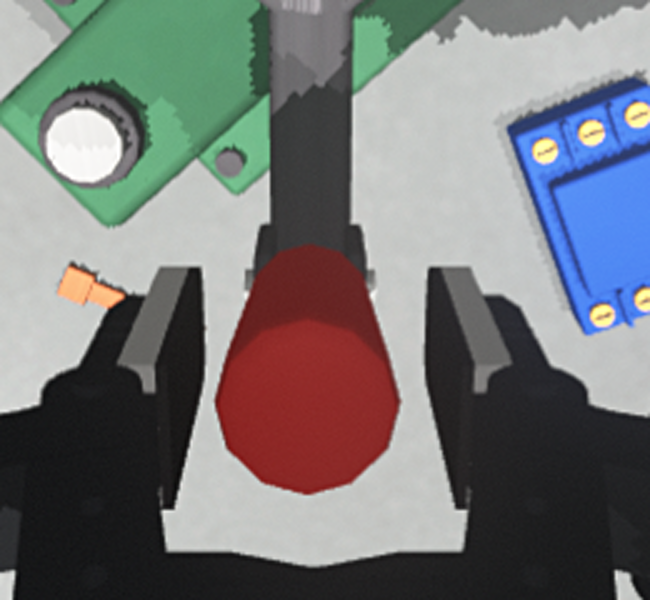

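The grip's top disc is centred at wrist pixel (323,343), and the pin ends appear at row ~292, column 324.

```bash
python3 - <<'E'
from h import *
np.set_printoptions(precision=4,suppress=True)
c=wcam();Tw=c['Tw']
for n,q,z in (('top',(323.2,342.8),.30),('top',(323.2,342.8),.295),('pin',(324,292),.22)):
  p=atz(c,q,z); print(n,p,'tool',Tw[:3,:3].T@(p-Tw[:3,3]))
print(R.from_euler('xyz',c['orientation']).inv().apply(p-c['eye']))
E
```

```text
top [ 0.5727 -0.0475  0.3   ] tool [ 0.0091 -0.0003 -0.0476]
top [ 0.5746 -0.0498  0.295 ] tool [ 0.006  -0.0003 -0.0426]
pin [ 0.584  -0.0613  0.22  ] tool [-0.0088 -0.0004  0.0324]
[-0.0007  0.0262  0.1897]
```

>>> carry_out(steps=[[0.04,0,0,0],[0.04,0,0,0],[0.04,0,0,0],[0.04,0,0,0],[0.04,0,0,0],[0.04,0,0,0]], claw=-1, newtons=70)

```text
clock: 7.75
ee_pos: [0.5773, -0.0534, 0.2524]
tcp_rot: [-3.141, -0.0, 2.261]
force: [-3.2, -1.5, 2.9]
opening: 0.0216
grip_force: 68.4
```

>>> carry_out(steps=[[-0.05,0,-0.01,0],[-0.1,0,-0.02,0],[-0.15,0,-0.025,0],[-0.2,0,-0.03,0],[-0.25,0,-0.03,0],[-0.25,0,-0.03,0],[-0.25,0,-0.03,0]])

```text
clock: 8.45
ee_pos: [0.5783, -0.0549, 0.2525]
tcp_rot: [-3.141, -0.018, 2.263]
force: [-13.1, 12.3, 9.6]
opening: 0.0216
grip_force: 68.7
```

The stop isn't reached. A tight pinch resists the grip's rotation in the pads, so pulling only loads the arm. I'll release, twist 90° so the pads close along the arm direction, push the grip outward with the inner pad, and close.

>>> carry_out(steps=[[0.25,0,0.03,0],[0.25,0,0.03,0],[0.25,0,0.03,0],[0.25,0,0.03,0],[0.25,0,0.03,-1.7],[0.25,0,0.03,-3.4],[0.25,0,0.03,-5.1],[0.25,0,0.03,-6.8],[0.25,0,0.03,-8.5],[0.25,0,0.03,-10.2],[0.25,0,0.03,-11.9],[0.25,0,0.03,-13.6],[0.25,0,0.03,-15.3],[0.25,0,0.03,-17],[0.25,0,0.03,-18],[0.25,0,0.03,-18],[0.25,0,0.03,-18]], claw=0.3)

```text
clock: 10.15
ee_pos: [0.5781, -0.0535, 0.2523]
tcp_rot: [-3.141, 0.0, -2.454]
force: [0.1, -0.3, -0.3]
opening: 0.0558
grip_force: 0.0
```

>>> carry_out(steps=[[0,-0.05,0,0],[0,-0.1,0,0],[0,-0.15,0,0],[0,-0.2,0,0],[0,-0.25,0,0],[0,-0.3,0,0],[0,-0.35,0,0],[0,-0.4,0,0],[0,-0.4,0,0],[0,-0.4,0,0]], claw=0, newtons=40)

```text
clock: 11.15
ee_pos: [0.588, -0.0658, 0.2524]
tcp_rot: [-3.141, 0.0, -2.452]
force: [-0.3, 1.6, 0.6]
opening: 0.0427
grip_force: 0.7
```

>>> carry_out(steps=[[0,-0.03,0,0],[0,-0.06,0,0],[0,-0.09,0,0],[0,-0.12,0,0],[0,-0.12,0,0],[0,-0.12,0,0]])

```text
clock: 11.75
ee_pos: [0.5901, -0.0682, 0.2524]
tcp_rot: [3.139, 0.0, -2.451]
force: [-3.9, 4.3, 3.8]
opening: 0.0427
grip_force: 2.9
```

>>> carry_out(steps=[[0,-0.03,0,0],[0,-0.06,0,0],[0,-0.09,0,0],[0,-0.12,0,0],[0,-0.12,0,0],[0,-0.12,0,0]])

```text
clock: 12.35
ee_pos: [0.5906, -0.0689, 0.2522]
tcp_rot: [3.131, 0.001, -2.45]
force: [-8.0, 10.3, 6.8]
opening: 0.0423
grip_force: 7.3
```

Advance has stalled (0.9 mm of 4.8 mm commanded, 13 N), and the inner pad position puts the grip directly over the pin. So the grip is upright on its stop. I'll centre and close on it.

>>> carry_out(steps=[[0,0.1,0,0],[0,0.2,0,0],[0,0.3,0,0],[0,0.33,0,0],[0,0.33,0,0]])

```text
clock: 12.85
ee_pos: [0.5857, -0.063, 0.2522]
tcp_rot: [-3.141, -0.0, -2.452]
force: [0.0, -0.0, -1.2]
opening: 0.0429
grip_force: 0.0
```

>>> carry_out(steps=[[0,0,0,0],[0,0,0,0],[0,0,0,0],[0,0,0,0],[0,0,0,0],[0,0,0,0]], claw=-1, newtons=50)

```text
clock: 13.45
ee_pos: [0.584, -0.0608, 0.2528]
tcp_rot: [3.136, 0.001, -2.451]
force: [-4.1, 5.6, 5.6]
opening: 0.0214
grip_force: 48.8
```

```bash
cat > arc.py <<'E'
import sys
from h import *
# arc waypoints in tool units from current measured pose, about axis A
A=np.array([.5392,-.007]);dth=float(sys.argv[1]);n=int(sys.argv[2]);yaw=float(sys.argv[3]); Rr=float(sys.argv[5]) if len(sys.argv)>5 else None
s=manip.sense();p=s['ee_pos'][:2]-A;a0=float(sys.argv[4]) if len(sys.argv)>4 else np.arctan2(p[1],p[0]);r=Rr or np.hypot(*p)
ex=np.array([np.cos(yaw),np.sin(yaw)]);ey=np.array([np.sin(yaw),-np.cos(yaw)])
print('ang',np.arctan2(p[1],p[0]),'r',np.hypot(*p),s['force'],s['q'][5])
print([[round(float(d@ex)/.04,2),round(float(d@ey)/.04,2),round(.00382*dth*(i+1)/n/.04,3),0] for i in range(n) for d in [r*np.array([np.cos(a0-dth*(i+1)/n),np.sin(a0-dth*(i+1)/n)])-r*np.array([np.cos(a0),np.sin(a0)])]])
E
python3 arc.py 0.8 16 -2.452
```

```text
ang -0.8763758146162157 r 0.06994995969857064 [-4.08463989  5.6407384   5.59096649] -0.9065437283982335
[[0.09, 0.0, 0.005, 0], [0.17, 0.01, 0.01, 0], [0.26, 0.02, 0.014, 0], [0.35, 0.03, 0.019, 0], [0.43, 0.05, 0.024, 0], [0.52, 0.08, 0.029, 0], [0.6, 0.1, 0.033, 0], [0.68, 0.13, 0.038, 0], [0.76, 0.17, 0.043, 0], [0.84, 0.21, 0.048, 0], [0.92, 0.25, 0.053, 0], [0.99, 0.3, 0.057, 0], [1.06, 0.35, 0.062, 0], [1.13, 0.41, 0.067, 0], [1.19, 0.46, 0.072, 0], [1.26, 0.52, 0.076, 0]]
```

```bash
cat > arc2.py <<'E'
import sys
from h import *
# waypoints from commanded C=(x,y) along circle radius .071 to angles; args: Cx Cy a0 a1 n
A=np.array([.5392,-.007]);yaw=-2.452;Rc=.0712
cx,cy,a0,a1=map(float,sys.argv[1:5]);n=int(sys.argv[5])
s=manip.sense();p=s['ee_pos'][:2]-A;a=np.arctan2(p[1],p[0]);f=s['force']
print('ang %.3f r %.4f Ftan(resist) %.1f Frad %.1f Fz %.1f'%(a,np.hypot(*p),f[:2]@[-np.sin(a),np.cos(a)],f[:2]@[np.cos(a),np.sin(a)],f[2]))
ex=np.array([np.cos(yaw),np.sin(yaw)]);ey=np.array([np.sin(yaw),-np.cos(yaw)])
rows=[]
for i in range(1,n+1):
    t=a0+(a1-a0)*i/n; d=A+Rc*np.array([np.cos(t),np.sin(t)])-[cx,cy]
    rows.append([round(float(d@ex)/.04,2),round(float(d@ey)/.04,2),round(.00382*(a0-t)/.04,3),0])
print(rows, 'newC',np.round(np.array([cx,cy])+.04*(rows[-1][0]*ex+rows[-1][1]*ey),4),a1)
E
python3 arc2.py .5857 -.063 -.877 -1.677 16
```

```text
ang -0.876 r 0.0699 Ftan(resist) 0.5 Frad -6.9 Fz 5.6
[[0.09, 0.04, 0.005, 0], [0.18, 0.05, 0.01, 0], [0.26, 0.06, 0.014, 0], [0.35, 0.07, 0.019, 0], [0.44, 0.09, 0.024, 0], [0.53, 0.12, 0.029, 0], [0.61, 0.15, 0.033, 0], [0.69, 0.18, 0.038, 0], [0.77, 0.21, 0.043, 0], [0.85, 0.25, 0.048, 0], [0.93, 0.3, 0.053, 0], [1.01, 0.35, 0.057, 0], [1.08, 0.4, 0.062, 0], [1.15, 0.45, 0.067, 0], [1.21, 0.51, 0.072, 0], [1.28, 0.57, 0.076, 0]] newC [ 0.5317 -0.078 ] -1.677
```

>>> carry_out(steps=[[0.09,0.04,0.005,0],[0.18,0.05,0.01,0],[0.26,0.06,0.014,0],[0.35,0.07,0.019,0],[0.44,0.09,0.024,0],[0.53,0.12,0.029,0],[0.61,0.15,0.033,0],[0.69,0.18,0.038,0],[0.77,0.21,0.043,0],[0.85,0.25,0.048,0],[0.93,0.3,0.053,0],[1.01,0.35,0.057,0],[1.08,0.4,0.062,0],[1.15,0.45,0.067,0],[1.21,0.51,0.072,0],[1.28,0.57,0.076,0]])

```text
clock: 15.05
ee_pos: [0.5348, -0.0765, 0.2501]
tcp_rot: [-3.14, 0.008, -2.451]
force: [6.2, 4.5, -1.4]
opening: 0.0218
grip_force: 48.9
```

```bash
python3 arc2.py .5317 -.078 -1.677 -2.477 16; python3 - <<'E'
from h import *
c=shot('scene','s4.png'); a=c['image'][130:320,225:375,::-1]
cv2.imwrite('pics/c4.png',cv2.resize(a,(473,600),interpolation=cv2.INTER_CUBIC))
E
```

```text
ang -1.634 r 0.0697 Ftan(resist) 5.9 Frad -4.9 Fz -1.4
[[0.06, 0.07, 0.005, 0], [0.12, 0.14, 0.01, 0], [0.17, 0.21, 0.014, 0], [0.22, 0.28, 0.019, 0], [0.27, 0.36, 0.024, 0], [0.31, 0.44, 0.029, 0], [0.35, 0.52, 0.033, 0], [0.38, 0.6, 0.038, 0], [0.41, 0.68, 0.043, 0], [0.44, 0.77, 0.048, 0], [0.46, 0.85, 0.053, 0], [0.48, 0.94, 0.057, 0], [0.49, 1.03, 0.062, 0], [0.5, 1.12, 0.067, 0], [0.51, 1.21, 0.072, 0], [0.51, 1.29, 0.076, 0]] newC [ 0.4831 -0.0512] -2.477
```

View pics/c4.png

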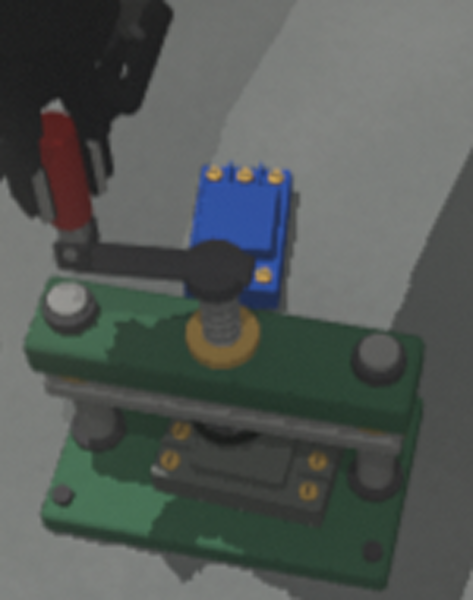

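The crank turns freely at 5.9 N with the grip vertical. The foot's front lower edge is at about scene pixel (298,270). I'll estimate the gap from it.

```bash
python3 - <<'E'
from h import *
c=manip.camera('scene')
for v in (268,270,272):
    e,d=ray(c,(298,v)); 
    k=np.linspace(.5,1.2,7001); P=e+k[:,None]*d; r=np.hypot(P[:,0]-.5392,P[:,1]+.007); i=np.where(r<=.024)[0]; print(v,P[i[0]] if len(i) else P[r.argmin()])
E
```

```text
268 [ 0.56298992 -0.00395214  0.0794907 ]
270 [ 0.56304501 -0.00435394  0.07268918]
272 [ 0.56309437 -0.00476201  0.06579114]
```

>>> carry_out(steps=[[0.06,0.07,0.005,0],[0.12,0.14,0.01,0],[0.17,0.21,0.014,0],[0.22,0.28,0.019,0],[0.27,0.36,0.024,0],[0.31,0.44,0.029,0],[0.35,0.52,0.033,0],[0.38,0.6,0.038,0]])

```text
clock: 15.95
ee_pos: [0.5081, -0.0693, 0.2486]
tcp_rot: [-3.136, 0.006, -2.451]
force: [7.4, -0.0, -3.1]
opening: 0.0219
grip_force: 49.0
```

Foot height is about 73±7 mm against the deck at 54 mm, so contact is some 5±1.8 rad away. I'll continue cranking freely.

```bash
python3 arc2.py .5048 -.0693 -2.077 -3.177 20;  python3 arc2.py .4681 -.0045 -3.177 -4.277 20
```

```text
ang -2.033 r 0.0696 Ftan(resist) 6.6 Frad -3.3 Fz -3.1
[[0.04, 0.09, 0.005, 0], [0.06, 0.19, 0.011, 0], [0.09, 0.28, 0.016, 0], [0.1, 0.38, 0.021, 0], [0.12, 0.48, 0.026, 0], [0.12, 0.57, 0.032, 0], [0.13, 0.67, 0.037, 0], [0.12, 0.77, 0.042, 0], [0.11, 0.87, 0.047, 0], [0.1, 0.96, 0.053, 0], [0.08, 1.06, 0.058, 0], [0.05, 1.15, 0.063, 0], [0.02, 1.25, 0.068, 0], [-0.01, 1.34, 0.074, 0], [-0.05, 1.43, 0.079, 0], [-0.1, 1.52, 0.084, 0], [-0.15, 1.6, 0.089, 0], [-0.2, 1.68, 0.095, 0], [-0.26, 1.76, 0.1, 0], [-0.32, 1.83, 0.105, 0]] newC [ 0.4681 -0.0047] -3.177
ang -2.033 r 0.0696 Ftan(resist) 6.6 Frad -3.3 Fz -3.1
[[-0.07, 0.07, 0.005, 0], [-0.14, 0.14, 0.011, 0], [-0.21, 0.2, 0.016, 0], [-0.29, 0.26, 0.021, 0], [-0.37, 0.32, 0.026, 0], [-0.45, 0.37, 0.032, 0], [-0.54, 0.42, 0.037, 0], [-0.63, 0.46, 0.042, 0], [-0.72, 0.49, 0.047, 0], [-0.81, 0.52, 0.053, 0], [-0.91, 0.55, 0.058, 0], [-1.0, 0.57, 0.063, 0], [-1.1, 0.59, 0.068, 0], [-1.2, 0.6, 0.074, 0], [-1.29, 0.6, 0.079, 0], [-1.39, 0.6, 0.084, 0], [-1.49, 0.59, 0.089, 0], [-1.59, 0.58, 0.095, 0], [-1.68, 0.57, 0.1, 0], [-1.78, 0.54, 0.105, 0]] newC [0.5093 0.0575] -4.277
```

>>> carry_out(steps=[[0.04,0.09,0.005,0],[0.06,0.19,0.011,0],[0.09,0.28,0.016,0],[0.1,0.38,0.021,0],[0.12,0.48,0.026,0],[0.12,0.57,0.032,0],[0.13,0.67,0.037,0],[0.12,0.77,0.042,0],[0.11,0.87,0.047,0],[0.1,0.96,0.053,0],[0.08,1.06,0.058,0],[0.05,1.15,0.063,0],[0.02,1.25,0.068,0],[-0.01,1.34,0.074,0],[-0.05,1.43,0.079,0],[-0.1,1.52,0.084,0],[-0.15,1.6,0.089,0],[-0.2,1.68,0.095,0],[-0.26,1.76,0.1,0],[-0.32,1.83,0.105,0]])

```text
clock: 17.95
ee_pos: [0.4691, -0.0068, 0.2443]
tcp_rot: [-3.135, -0.002, -2.453]
force: [0.9, -6.6, 0.6]
opening: 0.0217
grip_force: 49.3
```

>>> carry_out(steps=[[-0.07,0.07,0.005,0],[-0.14,0.14,0.011,0],[-0.21,0.2,0.016,0],[-0.29,0.26,0.021,0],[-0.37,0.32,0.026,0],[-0.45,0.37,0.032,0],[-0.54,0.42,0.037,0],[-0.63,0.46,0.042,0],[-0.72,0.49,0.047,0],[-0.81,0.52,0.053,0],[-0.91,0.55,0.058,0],[-1.0,0.57,0.063,0],[-1.1,0.59,0.068,0],[-1.2,0.6,0.074,0],[-1.29,0.6,0.079,0]])

```text
clock: 19.45
ee_pos: [0.4917, 0.0453, 0.2411]
tcp_rot: [-3.139, -0.004, -2.453]
force: [-5.1, -5.0, 5.4]
opening: 0.0218
grip_force: 49.5
```

```bash
python3 arc2.py .4871 .0415 -4.002 -5.5 20; python3 - <<'E'
from h import *
c=shot('scene','s5.png'); a=c['image'][130:320,225:375,::-1]
cv2.imwrite('pics/c5.png',cv2.resize(a,(473,600),interpolation=cv2.INTER_CUBIC))
E
```

```text
ang 2.308 r 0.0707 Ftan(resist) 7.1 Frad -0.3 Fz 5.4
[[-0.33, 0.01, 0.007, 0], [-0.46, 0.0, 0.014, 0], [-0.59, -0.02, 0.021, 0], [-0.72, -0.05, 0.029, 0], [-0.85, -0.09, 0.036, 0], [-0.97, -0.15, 0.043, 0], [-1.09, -0.21, 0.05, 0], [-1.21, -0.27, 0.057, 0], [-1.32, -0.35, 0.064, 0], [-1.42, -0.44, 0.072, 0], [-1.51, -0.53, 0.079, 0], [-1.6, -0.63, 0.086, 0], [-1.68, -0.73, 0.093, 0], [-1.76, -0.84, 0.1, 0], [-1.82, -0.96, 0.107, 0], [-1.88, -1.08, 0.114, 0], [-1.92, -1.21, 0.122, 0], [-1.96, -1.34, 0.129, 0], [-1.99, -1.47, 0.136, 0], [-2.01, -1.6, 0.143, 0]] newC [0.5898 0.0433] -5.5
```

View pics/c5.png

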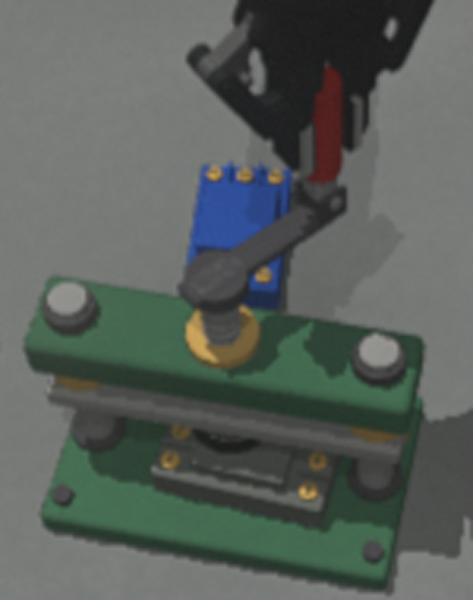

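The picture shows the grip still upright and the foot about 9 mm lower (edge near crop row 452). That leaves roughly 9 mm, so I'll go on with shorter arcs.

```bash
python3 arc2.py .4928 .0470 -4.002 -4.802 16
```

```text
ang 2.300 r 0.0706 Ftan(resist) 4.5 Frad -0.6 Fz 4.6
[[-0.09, -0.0, 0.005, 0], [-0.18, -0.01, 0.01, 0], [-0.27, -0.01, 0.014, 0], [-0.35, -0.03, 0.019, 0], [-0.44, -0.05, 0.024, 0], [-0.53, -0.07, 0.029, 0], [-0.61, -0.1, 0.033, 0], [-0.69, -0.13, 0.038, 0], [-0.78, -0.16, 0.043, 0], [-0.86, -0.2, 0.048, 0], [-0.93, -0.24, 0.053, 0], [-1.01, -0.29, 0.057, 0], [-1.08, -0.34, 0.062, 0], [-1.15, -0.39, 0.067, 0], [-1.22, -0.45, 0.072, 0], [-1.29, -0.51, 0.076, 0]] newC [0.5456 0.0641] -4.802
```

>>> carry_out(steps=[[-0.09,0,0.005,0],[-0.18,-0.01,0.01,0],[-0.27,-0.01,0.014,0],[-0.35,-0.03,0.019,0],[-0.44,-0.05,0.024,0],[-0.53,-0.07,0.029,0],[-0.61,-0.1,0.033,0],[-0.69,-0.13,0.038,0],[-0.78,-0.16,0.043,0],[-0.86,-0.2,0.048,0]])

```text
clock: 20.5
ee_pos: [0.5228, 0.062, 0.2391]
tcp_rot: [3.141, -0.003, -2.452]
force: [-4.7, -1.8, 7.2]
opening: 0.0217
grip_force: 49.8
```

>>> carry_out(steps=[[-0.07,-0.04,0.005,0],[-0.15,-0.09,0.009,0],[-0.22,-0.14,0.014,0],[-0.29,-0.19,0.019,0],[-0.36,-0.25,0.024,0],[-0.43,-0.31,0.028,0]])

```text
clock: 21.1
ee_pos: [0.5436, 0.0638, 0.2379]
tcp_rot: [3.14, -0.003, -2.452]
force: [-5.6, -1.2, 6.4]
opening: 0.0217
grip_force: 49.9
```

```bash
python3 arc2.py .5456 .0641 -4.802 -5.202 8;python3 arc2.py .5738 .0552 -5.202 -5.602 8
```

```text
ang 1.508 r 0.0710 Ftan(resist) 5.6 Frad -1.5 Fz 6.4
[[-0.06, -0.07, 0.005, 0], [-0.12, -0.13, 0.01, 0], [-0.17, -0.2, 0.014, 0], [-0.22, -0.28, 0.019, 0], [-0.27, -0.35, 0.024, 0], [-0.31, -0.43, 0.029, 0], [-0.35, -0.51, 0.033, 0], [-0.39, -0.59, 0.038, 0]] newC [0.5727 0.0558] -5.202
ang 1.508 r 0.0710 Ftan(resist) 5.6 Frad -1.5 Fz 6.4
[[-0.02, -0.05, 0.005, 0], [-0.05, -0.14, 0.01, 0], [-0.07, -0.22, 0.014, 0], [-0.09, -0.31, 0.019, 0], [-0.11, -0.4, 0.024, 0], [-0.12, -0.49, 0.029, 0], [-0.12, -0.58, 0.033, 0], [-0.12, -0.66, 0.038, 0]] newC [0.5943 0.0379] -5.602
```

>>> carry_out(steps=[[-0.06,-0.07,0.004,0],[-0.12,-0.13,0.008,0],[-0.17,-0.2,0.012,0],[-0.22,-0.28,0.016,0],[-0.27,-0.35,0.02,0],[-0.31,-0.43,0.025,0],[-0.35,-0.51,0.03,0],[-0.39,-0.59,0.035,0]])

```text
clock: 21.9
ee_pos: [0.5706, 0.0565, 0.2364]
tcp_rot: [3.138, -0.001, -2.451]
force: [-6.1, 1.5, 6.3]
opening: 0.0218
grip_force: 50.0
```

```bash
python3 arc2.py .5727 .0558 -5.202 -5.502 7; python3 arc2.py .5895 .0432 -5.502 -5.802 7
```

```text
ang 1.111 r 0.0708 Ftan(resist) 6.2 Frad -1.4 Fz 6.3
[[-0.03, -0.07, 0.004, 0], [-0.05, -0.14, 0.008, 0], [-0.07, -0.22, 0.012, 0], [-0.09, -0.29, 0.016, 0], [-0.11, -0.36, 0.02, 0], [-0.12, -0.44, 0.025, 0], [-0.13, -0.52, 0.029, 0]] newC [0.5899 0.0431] -5.502
ang 1.111 r 0.0708 Ftan(resist) 6.2 Frad -1.4 Fz 6.3
[[-0.01, -0.08, 0.004, 0], [-0.01, -0.16, 0.008, 0], [-0.01, -0.23, 0.012, 0], [-0.01, -0.31, 0.016, 0], [0.0, -0.39, 0.02, 0], [0.01, -0.46, 0.025, 0], [0.03, -0.54, 0.029, 0]] newC [0.6023 0.0258] -5.802
```

>>> carry_out(steps=[[-0.03,-0.07,0.004,0],[-0.05,-0.14,0.008,0],[-0.07,-0.22,0.012,0],[-0.09,-0.29,0.016,0],[-0.11,-0.36,0.02,0],[-0.12,-0.44,0.025,0],[-0.13,-0.52,0.029,0]])

```text
clock: 22.6
ee_pos: [0.587, 0.0451, 0.2354]
tcp_rot: [3.135, -0.0, -2.45]
force: [-7.1, 4.5, 8.1]
opening: 0.022
grip_force: 50.2
```

Tangential force is up to about 8.3 N, which could be first contact. I'll take small steps now.

>>> carry_out(steps=[[0,-0.03,0,0],[0,-0.06,0.004,0],[-0.01,-0.09,0.004,0],[-0.01,-0.12,0.006,0]])

```text
clock: 23.0
ee_pos: [0.5901, 0.042, 0.2352]
tcp_rot: [3.134, -0.0, -2.45]
force: [-7.2, 5.6, 7.9]
opening: 0.0216
grip_force: 50.3
```

```bash
python3 arc2.py .5899 .0431 -5.502 -5.802 7 | head -1
```

```text
ang 0.767 r 0.0707 Ftan(resist) 9.0 Frad -1.3 Fz 7.9
```

>>> carry_out(steps=[[0,-0.03,0.002,0],[0,-0.06,0.003,0],[0,-0.06,0.003,0],[0,-0.06,0.003,0]])

```text
clock: 23.4
ee_pos: [0.5917, 0.0403, 0.2351]
tcp_rot: [3.134, -0.0, -2.45]
force: [-8.3, 6.0, 8.0]
opening: 0.0219
grip_force: 50.3
```

```bash
python3 arc2.py .5899 .0431 -5.502 -5.802 7 | head -1
```

```text
ang 0.734 r 0.0707 Ftan(resist) 10.0 Frad -2.2 Fz 8.0
```

Clamping force is about 60 N by both estimates: (10.0−6.3)×18 ≈ 65 N from force, and 0.23 rad × 250 ≈ 58 N from angle. I'll relax the hand, open, and lift straight up.

>>> carry_out(steps=[[0,0.03,-0.02,0],[0,0.06,-0.04,0],[0,0.09,-0.05,0],[0,0.09,-0.05,0]])

```text
clock: 23.8
ee_pos: [0.5913, 0.0406, 0.2353]
tcp_rot: [3.14, -0.002, -2.452]
force: [-1.7, 2.5, -3.2]
opening: 0.0218
grip_force: 49.1
```

>>> carry_out(steps=[[0,0,0,0],[0,0,0,0],[0,0,0,0],[0,0,0,0],[0,0,0,0]], claw=0.2)

```text
clock: 24.3
ee_pos: [0.5925, 0.0405, 0.2369]
tcp_rot: [-3.141, 0.001, -2.452]
force: [-0.5, -0.1, 0.1]
opening: 0.051
grip_force: 0.0
```

```bash
python3 arc2.py .5899 .0431 -5.502 -5.802 7 | head -1
```

```text
ang 0.728 r 0.0714 Ftan(resist) 0.3 Frad -0.5 Fz 0.1
```

>>> carry_out(steps=[[0,0,-0.5,0],[0,0,-1,0],[0,0,-1.5,0],[0,0,-2,0],[0,0,-2.5,0],[0,0,-2.5,0],[0,0,-2.5,0]])

```text
clock: 25.0
ee_pos: [0.5923, 0.0406, 0.3365]
tcp_rot: [-3.141, 0.001, -2.452]
force: [-0.1, -0.3, 0.4]
opening: 0.051
grip_force: 0.0
```

```bash
python3 - <<'E'
from h import *
np.set_printoptions(precision=4,suppress=True)
a=shot('scene','s6.png')['image'][130:320,225:375,::-1]; c=wcam(); cv2.imwrite('pics/w6.png',c['image'][:,:,::-1])
t=manip.camera('top');cv2.imwrite('pics/t6.png',t['image'][:,:,::-1])
cv2.imwrite('pics/c6.png',np.hstack([cv2.resize(a,(379,480),interpolation=cv2.INTER_CUBIC),c['image'][60:460,150:500,::-1].repeat(1,0)[:, :].copy() if 0 else cv2.resize(c['image'][60:460,150:500,::-1],(420,480))]))
E
```

```text
(no output)
```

View pics/c6.png

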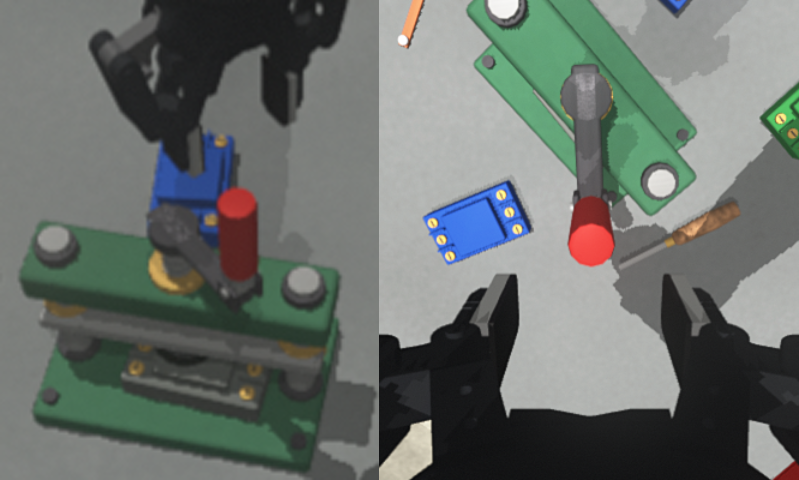

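The grip stands up and the hand is clear. The grip's top disc is at wrist pixel ~(327,262) and the pin fork at ~(326,227). I'll check that it is vertical.

```bash
python3 - <<'E'
from h import *
np.set_printoptions(precision=4,suppress=True)
c=wcam();s=manip.camera('scene')
A=np.array([.5392,-.007])
p=atz(c,(327.5,262.5),.282);print('top',p,'r',np.hypot(*(p[:2]-A)),np.arctan2(*(p[:2]-A)[::-1]))
p=atz(c,(326,227),.202);print('pin',p,'r',np.hypot(*(p[:2]-A)))
u=(225+238*150/379,130+200*190/480); print('scene top',atz(s,u,.282), tri(s,u,c,(327.5,262.5)))
E
```

```text
top [0.5899 0.0405 0.282 ] r 0.06945188835200435 0.7529513378952502
pin [0.588  0.0381 0.202 ] r 0.06639614034636877
scene top [0.587  0.0407 0.282 ] (array([0.5891, 0.0404, 0.2845]), np.float64(0.0009594806865610687))
```

The grip's top is at r = 69.5 mm against 70 mm for the pin, so it is upright. I'll hand in.

```bash
python3 -c "
from rig import manip
print(manip.close_job())"
```

```text
the job is handed in; nothing more can be done
None
```

The grip is upright at its stop and the grey relay base is clamped at an estimated 60 N (from crank force and angle), with the hand clear; I handed the job in at about 25 s, and no verdict was returned.

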